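Close a smartwatch in the bonding press and hold the pressure

ROBOT

A 6-joint arm with a two-finger parallel gripper is mounted at the origin on the work surface. World frame = base frame: x ahead of the robot, y to its left, z up, the work surface at z = 0. Lengths are in m, angles in rad, forces in N, time in s.
With the tool pointing down it reaches from about 0.25 to 0.775 m from the base axis. Payload 4 kg.
Tool frame: the origin (TCP) lies between the finger pads, 19 mm behind the fingertips; this is the grasp point; z points along the fingers, y is the line along which they close (so a half turn about z gives the same grasp; the last joint's range is limited). The gripper opens to 94 mm and grips with 3 to 60 N. Pads are 16 mm wide; open, the fingers measure 119 mm over their backs; the gripper's body (75 mm by 177 mm) begins 78 mm behind the grasp point.
Start: joints at [1.231, 0.087, 1.371, -0, 1.684, -0.103], TCP at [0.129, 0.535, 0.224] pointing down, gripper open.
Joint ranges: [-3.1, 3.1], [-0.76, 2.03], [0.27, 2.55], [-1.08, 4.22], [0.17, 2.65], [-2.57, 2.57]. Speed limits (rad/s): [2.79, 2.79, 3.14, 3.14, 3.14, 3.14].

INTERFACE

Orientations are given as [roll, pitch, yaw] about the fixed x, y, z axes, in that order (R = Rz(yaw) Ry(pitch) Rx(roll)).
In Python, from bench import * gives the robot as it stands. The module is installed in compiled form; this text tells all that it offers.
- The arm moves only by the tool apply_moves, never from a script. Its argument "commands" is a list of rows, each a list of 7 numbers: the turn, a rotation vector about the world's x, y, z in rad, then the shift along the world's x, y, z in m, then the opening in per cent of the stroke, from 0 (shut) to 100 (fully open). In form: [[ax, ay, az, x, y, z, jaw], ...]. A call has exactly 5 rows; each row is the pose to reach, as a shift and turn from the pose commanded when the call began; what a row does not reach only later rows make up. A row lasts 1/10 s, in which the tool goes at most 50 mm and 8.59 degrees, less where a joint would pass 70% of its speed; a pose out of reach is approached as far as the arm can. A call with a gripper value outside its range is refused whole. The fingers move at their own pace and stop on an object; the grip force is fixed at half the most. Time passes only in rows, so rows that repeat a pose let the fingers close, or fill a call up. It gives the time, the measured TCP pose, the force, the opening and the grip force at its end, in the units of the state.
- get_obs(): the state, without advancing time (a new reading comes with each control period).
- snapshot(name): name is "scene" or "side" or "wrist"; returns a dict with "pixels" (480x640x3 uint8, red, green, blue), "vertical_fov" (degrees; the focal length in pixels is half the picture's height over the tangent of half this angle, whatever the lens; pixels are square), "cx", "cy" (the principal point, pixels), "rvec" (rotation vector, rad) and "tvec" (3), from world to camera coordinates, as OpenCV has them. Camera axes: x right, y down, z forward; pixel columns grow to the right and rows downward; lengths in m; the calibration is good to about 2 mm. The wrist camera is an equidistant fisheye: a pixel r from the principal point sees the ray r / f radians off the axis. A picture is of the moment at which its call begins. There is no depth.
- close_job(): hands the job in; it is judged then, once.
Trained networks look in the newest picture that a camera, given by its name, has taken for a name from the list of things; names that differ only in an ending like _2 or _b are one class to them, and where a whole thing is asked for, a point or a joint stands for the part that bears it (a point fixed in the world has none). Each returns a list of dicts, best first, with "score" (0 to 1); they miss things now and then, are a little off and sometimes report something else, mostly with a low value. They report only what shows in the picture. A call takes as long as a camera call. They do not tell look-alikes from the thing itself.
- masks_of(camera, query): "mask" (480x640 bool, what is visible of it) and "extent" ([left, top, right, bottom] in pixels, round what is visible of it).
- place_of(camera, query): "pixel" ([column, row] in pixels: a listed point, or the origin of a listed thing).
The state is a dict: "time": time; "joint_positions": joint angles; "qvel": joint speeds; "joint_torque": joint torques, N m; "tool_pos": TCP position; "ee_rot": TCP orientation; "wrist_force": force on the tool from outside, world axes, zero at the start; "wrist_torque": the same for the moment, N m; "width": finger opening in m; "finger_force": force on a finger pad.
Only numpy, scipy, OpenCV 4.12 (cv2) and the standard library are available. Lean on these libraries where they do the work, as an engineer would, in place of code of your own. Each camera call takes 0.05 s, during which the arm holds its last target. There are 200 camera calls.

TASK

Close up the smartwatch in the bonding press: set the loose watch back, dark sensor side up, gently onto the open watch case so that it sits seated and level all round, and let go of it. Then swing the press's sprung yoke down by its grip bar until the orange foot presses on the back and its spring plunger is pushed in about half of its 12 mm travel, never so far that it bottoms out, and finish while holding the bar steady right there, since the yoke springs open when let go. Leave the screw dish, bottle, screwdriver and tweezers where they are.

Things in the scene. Friction and masses are not known exactly. Their poses are not given: they have to be found in the camera images.
- cover: Loose watch back: round steel flange 44 mm across, 4 mm thick; dark sensor window (31 mm across, 2 mm high) on top; tapered gold spigot below, 3 mm deep (33 mm across at the flange, 29 at its foot). 22 g. Origin: centre of the flange's underside; z up through the window. Lies spigot down on the blue cushion, flange 21 to 25 mm above the bench. Any yaw will do; grip it across the flange.
- cushion: Fixed round blue casing cushion under the watch back, left or right of the press: 18 mm high, 38 mm across (60 mm at its foot, lowest 6 mm), so the flange overhangs it by about 3 mm all round and fingers can reach past it. Origin: centre of its underside, on the bench.
- press: Fixed clamshell bonding press: aluminium base plate 165 x 130 mm, its top 14 mm above the bench. Origin: on the bench under the plate's middle; x points from its front (robot side) to the hinge at the back, y to its left, z up. The watch case lies face down, open side up, on a white post at x = -25 mm; the hinge is at x = +75 mm.
- rim (a point): Centre of the case's open mouth at rim height, 45 mm above the bench. Dark steel case, 42 mm outside, 36 mm bore, 8 mm deep: the spigot enters the bore, the flange rests on the rim (seated = watch back's origin here). Lugs and nest cheeks are on the press's +x and -x sides, 4 mm or more below the rim; +y and -y sides are free for fingers to 25 mm down. Open yoke: nothing above within 75 mm.
- hinge (a point): Middle of the yoke's hinge axis, 72 mm above the bench; the axis runs along the press's y.
- yoke (a joint): Yoke angle, rad: 0 = open (10 degrees past upright, leaning back; starts and springs back there), 1.75 = level, swung forward over the case. Two blue side arms (47 mm either side of the middle, 8 mm thick) carry a cross block with the plunger 100 mm from the hinge and the grip bar at 190 mm. On a seated watch back the foot touches at 1.69, the plunger is half in at 1.75 and bottomed at 1.81.
- grip (a point): Middle of the grip bar, 190 mm from the hinge axis: open, 259 mm above the bench and 34 mm behind the hinge; level (plunger half in on a seated watch back), 72 mm above the bench. There, 19 mm of bar movement is 10 mm of plunger travel. The return spring alone takes 1.5 to 4 N at the bar.
- handle: The grip bar: black rubber sleeve with red end rings, 18 mm thick, 78 mm long between the side arms, along the press's y, turning freely on its own axis (its orientation spins: take directions from the press). Origin at its middle. It can be pinched from above, fingers before and behind it, and kept pinched with the tool pointing down through the whole swing.
- plunger (a joint): How far the sprung plunger is pushed into the cross block, m: 0 = out, 0.006 = half in, 0.012 = bottomed. At the foot it takes 6 N to start, 13 N at half, 20 N at the bottom; with the return spring about 11 N at the bar at half. A steel pin with a red ring rises from the cross block's top by the same amount.
- foot (a point): Tip of the plunger's domed orange foot (24 mm across), which presses on the middle of the watch back.
- dish: Bystander: round steel screw dish, 72 mm across, 16 mm high, on the other side of the press from the blue cushion. Origin under its centre. Leave alone.
- bottle: Bystander: white dropper bottle, 40 mm across, 112 mm tall. Origin under its centre. Leave alone.
- driver: Bystander: small screwdriver with a red handle, about 150 mm long, lying on the bench. Leave alone.
- tweezers: Bystander: steel tweezers, 125 mm long, 8 mm high, lying on the bench. Leave alone.
Not all that is in view belongs to the job. Leave any brown look-alike of the cover alone.

How it is judged:
By the outcome, as a careful person would: the job done as asked, in the order asked, and still so for the second after the job is handed in, while the arm keeps its last pose, push and grip.
It also fails if it takes over 58 s, if anything falls off the work surface, if the arm or the gripper's body presses on something with over 40 N, if the wrist force passes 120 N, or if a joint passes its speed limit or range.

## Working session

There is one attempt and no reset: what is moved stays moved. The work goes in short steps, Python scripts to look and compute and a tool call to move; the robot and the scene stay as the last step left them, time stands still between calls to the robot, and variables do not carry over. Pictures are saved under pics/ and viewed, at most 10 in all, crops included, and the job is handed in when it is done.

Besides the shell and the picture viewer there is one more tool, called after "Request:" in YAML: its name, and indented under it one key for each argument. apply_moves: Moves the arm, as the interface text tells. Its arguments: {"type":"object","properties":{"commands":{"type":"array"}},"required":["commands"]}

```bash
mkdir -p pics; cat > h.py <<'E'
from bench import *
import numpy as np, cv2
from scipy.spatial.transform import Rotation as Ro
def cam(s):
    R=Ro.from_rotvec(np.ravel(s["rvec"])).as_matrix(); t=np.ravel(s["tvec"])
    f=240/np.tan(np.radians(s["vertical_fov"])/2); return R,t,f
def ray(s,p,fish=False):
    R,t,f=cam(s); u=(p[0]-s["cx"])/f; v=(p[1]-s["cy"])/f
    if fish:
        r=np.hypot(u,v)+1e-12; d=np.array([u/r*np.sin(r),v/r*np.sin(r),np.cos(r)])
    else: d=np.array([u,v,1.])
    return -R.T@t, R.T@d
def atz(s,p,z,fish=False):
    c,d=ray(s,p,fish); return c+d*(z-c[2])/d[2]
def tri(rays):
    A=np.zeros((3,3));b=np.zeros(3)
    for c,d in rays:
        d=d/np.linalg.norm(d);P=np.eye(3)-np.outer(d,d);A+=P;b+=P@c
    return np.linalg.solve(A,b)
def save(s,n): cv2.imwrite(f"pics/{n}.png",cv2.cvtColor(s["pixels"],cv2.COLOR_RGB2BGR))
E
python3 - <<'E'
from h import *
S={}
for c in("scene","side","wrist"):
    S[c]=snapshot(c)
    print(c,S[c]["vertical_fov"],(-cam(S[c])[0].T@cam(S[c])[1]).round(3))
for c in("scene","side","wrist"):
  save(S[c],c+"0")
  for q,z in(("cover",.021),("cushion",0),("press",0),("rim",.045),("hinge",.072),("grip",.259),("dish",0),("bottle",0),("driver",.01),("tweezers",.004)):
    for r in place_of(c,q)[:3]:
        print(c,q,round(r["score"],2),np.round(r["pixel"],1),atz(S[c],r["pixel"],z,c=="wrist").round(4))
print(get_obs())
E
```

```text
scene 56.40144088534531 [ 1.084 -0.22   0.745]
side 50.26740136047966 [ 0.206 -0.477  0.85 ]
wrist 65.70646984690485 [0.061 0.548 0.383]
scene cover 0.73 [225.5 342.2] [ 0.6055 -0.214   0.021 ]
scene cover 0.7 [208.8 305.2] [ 0.5104 -0.2213  0.021 ]
scene cushion 0.52 [205.  308.9] [ 0.4994 -0.2306  0.    ]
scene cushion 0.52 [197.6 418.5] [ 0.7133 -0.2962  0.    ]
scene press 0.97 [298.9 302.5] [ 0.5656 -0.0524  0.    ]
scene press 0.56 [315.4 306. ] [ 0.5878 -0.0254  0.    ]
scene rim 0.92 [293.1 278.3] [ 0.5369 -0.0505  0.045 ]
scene hinge 0.94 [315.9 305.3] [ 0.6347 -0.0428  0.072 ]
scene grip 0.82 [325.7 247.1] [ 0.6696 -0.0364  0.259 ]
scene dish 0.6 [397.8 247.1] [0.5188 0.2091 0.    ]
scene bottle 0.6 [485.4 302.4] [0.7255 0.2891 0.    ]
scene driver 0.78 [196.1 417.6] [ 0.7158 -0.2971  0.01  ]
scene tweezers 0.66 [307.7 247.4] [0.4355 0.0227 0.004 ]
scene tweezers 0.18 [209.7 301.9] [ 0.4896 -0.2176  0.004 ]
side cover 0.91 [363.7 409.8] [ 0.4991 -0.2266  0.021 ]
side cover 0.68 [397.5 375.6] [ 0.5879 -0.2155  0.021 ]
side cover 0.16 [243.5 258.5] [0.5161 0.1824 0.021 ]
side
[... 453 characters left out ...]
joint_positions': array([ 1.23090920e+00,  8.71727144e-02,  1.37070108e+00,  2.17901893e-05,
        1.68361927e+00, -1.03096495e-01]), 'qvel': array([ 3.91434753e-04, -1.96991225e-04,  2.82073235e-03,  5.47720806e-05,
       -1.34161738e-03, -4.92674060e-04]), 'joint_torque': array([ 4.61248110e-04, -3.40021491e+01, -3.02596164e+01,  7.17803976e-02,
        2.36436288e-02,  2.38517814e-06]), 'tool_pos': array([0.12901974, 0.53466208, 0.22432026]), 'ee_rot': array([ 3.14149136e+00, -1.12864979e-05,  2.90480447e+00]), 'wrist_force': array([ 0.42310799, -0.03005096, -0.40714139]), 'wrist_torque': array([-0.00243913, -0.04103372, -0.05678408]), 'finger_force': 0.0, 'width': 0.09396144082107409}
```

View pics/scene0.png

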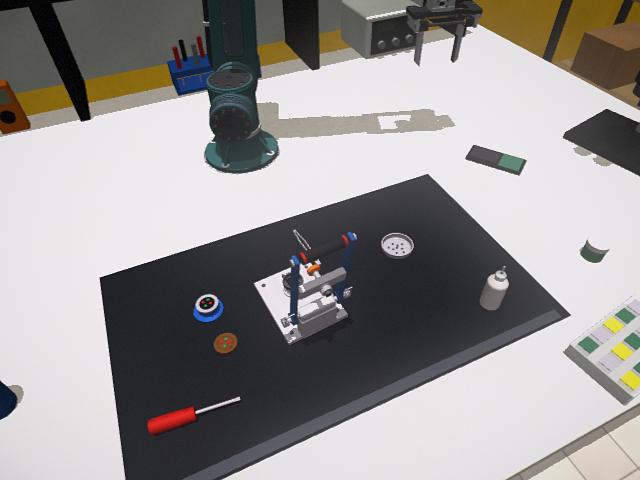

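View pics/side0.png

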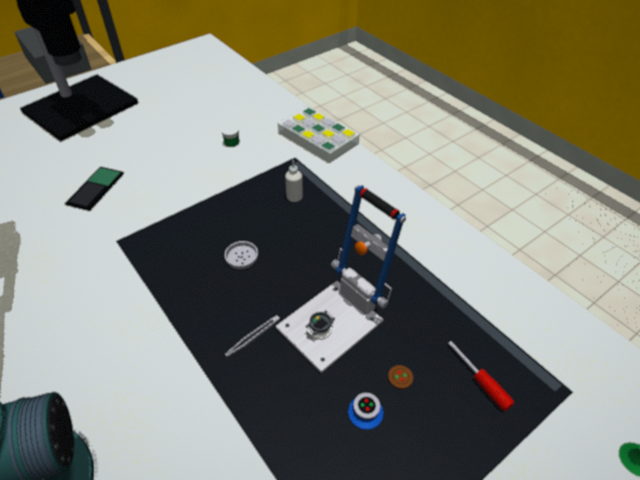

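Request:
apply_moves:
  commands:
    - [0, 0, 0.017, 0.019, -0.038, 0, 100]
    - [0, 0, 0.034, 0.038, -0.076, 0, 100]
    - [0, 0, 0.051, 0.057, -0.114, 0, 100]
    - [0, 0, 0.068, 0.076, -0.152, 0, 100]
    - [0, 0, 0.085, 0.094, -0.19, 0, 100]

```text
time: 2.15
tool_pos: [0.2235, 0.3432, 0.2244]
ee_rot: [3.141, 0.001, 2.991]
wrist_force: [0.9, 0.0, 0.3]
width: 0.0938
finger_force: 0.0
```

Request:
apply_moves:
  commands:
    - [0, 0, 0.017, 0.019, -0.038, 0, 100]
    - [0, 0, 0.034, 0.038, -0.076, 0, 100]
    - [0, 0, 0.051, 0.057, -0.114, 0, 100]
    - [0, 0, 0.068, 0.076, -0.152, 0, 100]
    - [0, 0, 0.085, 0.094, -0.19, 0, 100]

```text
time: 2.65
tool_pos: [0.3175, 0.1531, 0.2246]
ee_rot: [3.141, 0.001, 3.076]
wrist_force: [0.6, -0.0, -0.3]
width: 0.0937
finger_force: 0.0
```

Request:
apply_moves:
  commands:
    - [0, 0, 0.017, 0.019, -0.038, 0, 100]
    - [0, 0, 0.034, 0.038, -0.076, 0, 100]
    - [0, 0, 0.051, 0.057, -0.114, 0, 100]
    - [0, 0, 0.068, 0.076, -0.152, 0, 100]
    - [0, 0, 0.085, 0.094, -0.19, 0, 100]

```text
time: 3.15
tool_pos: [0.4116, -0.0371, 0.2246]
ee_rot: [3.141, 0.001, -3.123]
wrist_force: [0.5, 0.2, 0.3]
width: 0.0939
finger_force: 0.0
```

Request:
apply_moves:
  commands:
    - [0, 0, 0.021, 0.023, -0.047, -0.018, 100]
    - [0, 0, 0.042, 0.046, -0.094, -0.037, 100]
    - [0, 0, 0.063, 0.069, -0.141, -0.055, 100]
    - [0, 0, 0.085, 0.092, -0.188, -0.074, 100]
    - [0, 0, 0.085, 0.092, -0.188, -0.074, 100]

```text
time: 3.65
tool_pos: [0.5031, -0.2265, 0.1478]
ee_rot: [3.141, -0.003, -3.041]
wrist_force: [0.7, -0.1, 0.1]
width: 0.0941
finger_force: 0.0
```

```bash
cat > look.py <<'E'
from h import *
import sys
def look(name,qs):
    S={c:snapshot(c) for c in("scene","side","wrist")}
    save(S["wrist"],name)
    o=get_obs(); print(o["time"],o["tool_pos"].round(4),o["ee_rot"].round(4),o["wrist_force"].round(2),o["width"],o["joint_positions"].round(3))
    for q,z in qs:
        for c in S:
            for r in place_of(c,q)[:2]:
                print(c,q,round(r["score"],2),np.round(r["pixel"],1),atz(S[c],r["pixel"],z,c=="wrist").round(4))
    return S
E
python3 - <<'E'
from look import *
look("w1",(("cover",.021),("cushion",0),("rim",.045),("press",0),("hinge",.072)))
E
```

```text
3.8 [ 0.5026 -0.224   0.149 ] [ 3.1396e+00 -2.1000e-03 -3.0403e+00] [ 0.02 -0.15  0.69] 0.09406954605417317 [-0.522  0.117  1.488  0.     1.54  -2.195]
scene cover 0.78 [223.1 341.6] [ 0.6024 -0.2177  0.021 ]
side cover 0.67 [363.9 407.6] [ 0.5019 -0.2239  0.021 ]
wrist cover 0.74 [314.4 245.5] [ 0.5051 -0.2285  0.021 ]
wrist cover 0.74 [318.6 337.8] [ 0.5868 -0.2167  0.021 ]
scene cushion 0.69 [207.1 309.3] [ 0.5022 -0.2269  0.    ]
side cushion 0.82 [365.  410.1] [ 0.5079 -0.2221  0.    ]
scene rim 0.73 [292.1 279.6] [ 0.5392 -0.0536  0.045 ]
side rim 0.56 [322.3 320.4] [ 0.5434 -0.056   0.045 ]
wrist rim 0.78 [513.4 307.1] [ 0.5365 -0.0542  0.045 ]
scene press 0.68 [298.2 303.6] [ 0.5675 -0.0547 -0.    ]
side press 0.8 [329.  324.7] [ 0.5665 -0.0483  0.    ]
wrist press 0.87 [485.  313.4] [ 0.5621 -0.0549  0.    ]
scene hinge 0.73 [316.8 303.8] [ 0.6324 -0.0399  0.072 ]
side hinge 0.73 [252.6 336.7] [ 0.4137 -0.0225  0.072 ]
```

View pics/w1.png

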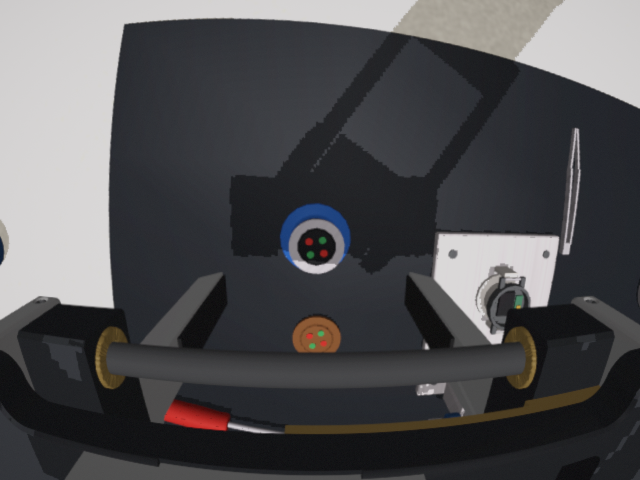

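```bash
cat >> look.py <<'E'
def mc(cams,q,z):
    for c in cams:
        s=snapshot(c)
        for r in masks_of(c,q)[:2]:
            cnt=max(cv2.findContours(r["mask"].astype(np.uint8),0,1)[0],key=len)
            W=np.array([atz(s,p[0],z,c=="wrist")[:2] for p in cnt])
            W=W.astype(np.float32)*1000
            (x,y),(a,b),_=cv2.fitEllipse(W)
            print(c,q,round(r["score"],2),round(x/1000,4),round(y/1000,4),"axes",round(a,1),round(b,1))
E
python3 - <<'E'
from look import *
mc(("wrist","side","scene"),"cover",.025)
mc(("wrist","side","scene"),"cushion",.003)
mc(("wrist",),"rim",.045)
E
```

```text
wrist cover 0.86 0.583 -0.2189 axes 37.1 40.8
wrist cover 0.7 0.5046 -0.227 axes 42.9 43.6
side cover 0.93 0.5057 -0.2231 axes 43.6 46.2
scene cover 0.67 0.5082 -0.2241 axes 41.8 44.7
scene cover 0.59 0.6094 -0.2145 axes 41.8 43.0
wrist cushion 0.8 0.5047 -0.228 axes 54.7 57.0
side cushion 0.94 0.5054 -0.2246 axes 54.7 58.5
side cushion 0.62 0.5137 -0.2175 axes 42.1 42.9
scene cushion 0.84 0.5104 -0.225 axes 50.9 55.2
```

Request:
apply_moves:
  commands:
    - [0, 0, 0, 0.0025, -0.002, -0.04, 100]
    - [0, 0, 0, 0.0025, -0.002, -0.08, 100]
    - [0, 0, 0, 0.0025, -0.002, -0.1, 100]
    - [0, 0, 0, 0.0025, -0.002, -0.12, 100]
    - [0, 0, 0, 0.0025, -0.002, -0.12, 100]

```text
time: 5.75
tool_pos: [0.5031, -0.224, 0.0268]
ee_rot: [3.137, -0.006, -3.038]
wrist_force: [0.3, -0.6, 0.3]
width: 0.0939
finger_force: 0.0
```

Request:
apply_moves:
  commands:
    - [0, 0, 0, 0, 0, 0, 60]
    - [0, 0, 0, 0, 0, 0, 50]
    - [0, 0, 0, 0, 0, 0, 45]
    - [0, 0, 0, 0, 0, 0, 40]
    - [0, 0, 0, 0, 0, 0, 35]

```text
time: 6.25
tool_pos: [0.5059, -0.2256, 0.0311]
ee_rot: [-3.141, 0.001, -3.038]
wrist_force: [0.2, -0.4, 0.3]
width: 0.0574
finger_force: 0.0
```

Request:
apply_moves:
  commands:
    - [0, 0, 0, 0, 0, -0.002, 45]
    - [0, 0, 0, 0, 0, -0.002, 40]
    - [0, 0, 0, 0, 0, -0.002, 30]
    - [0, 0, 0, 0, 0, -0.002, 30]
    - [0, 0, 0, 0, 0, -0.002, 30]

```text
time: 6.75
tool_pos: [0.5055, -0.2253, 0.0282]
ee_rot: [3.141, -0.0, -3.038]
wrist_force: [-0.8, 0.5, -0.2]
width: 0.0423
finger_force: 30.0
```

Request:
apply_moves:
  commands:
    - [0, 0, 0, 0, 0, 0, 30]
    - [0, 0, 0, 0, 0, 0, 30]
    - [0, 0, 0, 0, 0, 0, 30]
    - [0, 0, 0, 0, 0, 0, 30]
    - [0, 0, 0, 0, 0, 0, 30]

```text
time: 7.25
tool_pos: [0.5055, -0.2253, 0.0283]
ee_rot: [3.141, 0.0, -3.038]
wrist_force: [-0.4, 0.0, -0.6]
width: 0.0426
finger_force: 30.0
```

Request:
apply_moves:
  commands:
    - [0, 0, 0, 0, 0, 0.01, 30]
    - [0, 0, 0, 0, 0, 0.03, 30]
    - [0, 0, 0, 0, 0, 0.06, 30]
    - [0, 0, 0, 0, 0, 0.1, 30]
    - [0, 0, 0, 0, 0, 0.1, 30]

```text
time: 7.75
tool_pos: [0.5091, -0.2273, 0.1362]
ee_rot: [-3.134, 0.011, -3.038]
wrist_force: [0.2, 0.1, 0.7]
width: 0.0426
finger_force: 30.0
```

```bash
python3 - <<'E'
from look import *
S={c:snapshot(c) for c in("side","scene","wrist")}
o=get_obs();print(o["tool_pos"],o["ee_rot"],o["width"])
out=[]
z=o["tool_pos"][2]-.0045
for c in S:
    R,t,f=cam(S[c]); q=R@o["tool_pos"]+t
    if c=="wrist":
        r=np.hypot(q[0],q[1]);th=np.arctan2(r,q[2]);p=np.array([S[c]["cx"]+f*th*q[0]/r,S[c]["cy"]+f*th*q[1]/r])
    else: p=np.array([S[c]["cx"]+f*q[0]/q[2],S[c]["cy"]+f*q[1]/q[2]])
    k=70 if c=="wrist" else 40
    x,y=np.clip(p.astype(int),k,None); im=S[c]["pixels"][y-k:y+k,x-k:x+k]
    print(c,p)
    out.append(cv2.resize(im,(266,266),interpolation=cv2.INTER_CUBIC))
cv2.imwrite("pics/g1.png",cv2.cvtColor(np.hstack(out),cv2.COLOR_RGB2BGR))
mc(("wrist","side","scene"),"cover",z)
E
```

```text
[ 0.50542473 -0.22527424  0.12854207] [-3.14148702e+00  3.06829912e-04 -3.03844128e+00] 0.04240503244124882
side [370.98592588 376.09015252]
scene [194.11935048 268.95789329]
wrist [322.8249146  303.13815766]
wrist cover 0.96 0.505 -0.2281 axes 42.7 44.9
wrist cover 0.75 0.4867 -0.1258 axes 58.3 94.5
side cover 0.8 0.5005 -0.2218 axes 29.1 45.1
side cover 0.21 0.4856 -0.1031 axes 97.8 137.8
scene cover 0.82 0.6746 -0.2152 axes 35.7 36.2
scene cover 0.65 0.5073 -0.2245 axes 43.6 50.0
```

View pics/g1.png

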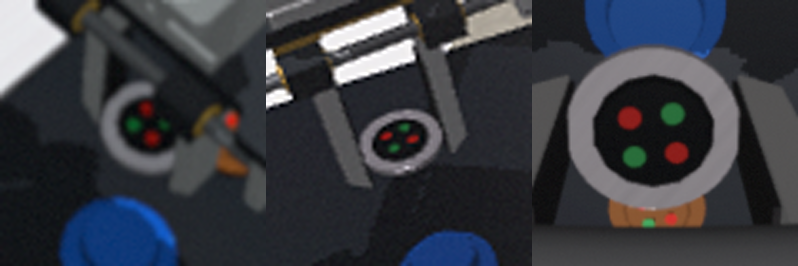

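Request:
apply_moves:
  commands:
    - [0, 0, 0, 0.008, 0.043, 0, 30]
    - [0, 0, 0, 0.016, 0.086, 0, 30]
    - [0, 0, 0, 0.024, 0.129, 0, 30]
    - [0, 0, 0, 0.0325, 0.172, 0, 30]
    - [0, 0, 0, 0.0325, 0.172, 0, 30]

```text
time: 8.7
tool_pos: [0.5382, -0.0485, 0.1278]
ee_rot: [3.139, -0.0, -3.032]
wrist_force: [0.1, -0.7, -0.4]
width: 0.0427
finger_force: 30.0
```

```bash
python3 - <<'E'
from look import *
snapshot("wrist")
z=get_obs()["tool_pos"][2]
look("w2",(("cover",z-.008),("rim",.045),("hinge",.072),("press",0.),("grip",.259)))
E
```

```text
8.9 [ 0.5378 -0.0542  0.1279] [-3.1413e+00 -8.0000e-04 -3.0392e+00] [-0.04 -0.28 -0.67] 0.04228607310657219 [-2.050e-01  1.060e-01  1.543e+00 -1.000e-03  1.494e+00 -1.878e+00]
scene cover 0.8 [222.5 341.7] [ 0.6679 -0.2189  0.1198]
scene cover 0.59 [290.1 255.3] [ 0.5414 -0.0531  0.1198]
side cover 0.71 [395.5 376.4] [ 0.539  -0.2457  0.1198]
side cover 0.64 [320.2 298.4] [ 0.5373 -0.0567  0.1198]
wrist cover 0.98 [313.2 298.2] [ 0.5373 -0.0576  0.1198]
wrist cover 0.69 [133.1 288.4] [ 0.5441 -0.1525  0.1198]
scene rim 0.85 [293.5 279.1] [ 0.5392 -0.0506  0.045 ]
side rim 0.82 [320.2 320.2] [ 0.5405 -0.0533  0.045 ]
side rim 0.68 [356.7 250.7] [0.7075 0.0373 0.045 ]
wrist rim 0.84 [318.6 256.4] [ 0.5369 -0.0544  0.045 ]
scene hinge 0.58 [315.6 306. ] [ 0.6359 -0.0439  0.072 ]
scene hinge 0.33 [485.6 302.4] [0.7604 0.2402 0.072 ]
side hinge 0.77 [357.2 284.4] [ 0.6354 -0.0461  0.072 ]
wrist hinge 0.74 [313.6 399.4] [ 0.6357 -0.0475  0.072 ]
scene press 0.89 [301.1 301.5] [ 0.5652 -0.0474  0.    ]
side press 0.91 [329.9 324.2] [ 0.5686 -0.0485  0.    ]
scene grip 0.88 [322.4 248.1] [ 0.6694 -0.0416  0.259 ]
side grip 0.82 [380.6 202.9] [ 0.6763 -0.042   0.259 ]
```

View pics/w2.png

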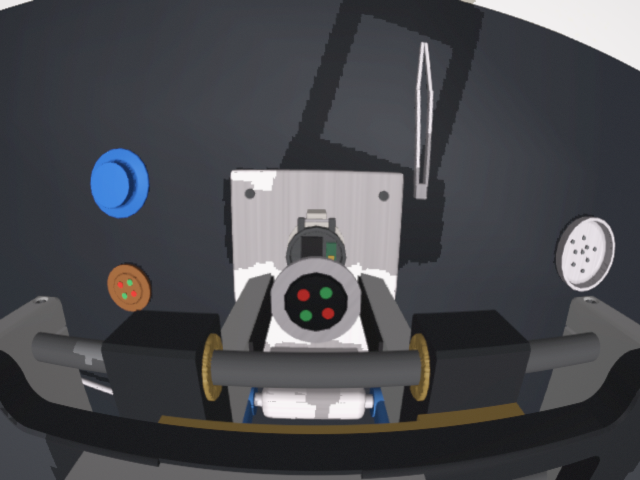

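Request:
apply_moves:
  commands:
    - [0, 0, 0, 0, 0.003, -0.015, 30]
    - [0, 0, 0, 0, 0.003, -0.03, 30]
    - [0, 0, 0, 0, 0.003, -0.045, 30]
    - [0, 0, 0, 0, 0.003, -0.06, 30]
    - [0, 0, 0, 0, 0.003, -0.06, 30]

```text
time: 10.15
tool_pos: [0.5366, -0.0501, 0.0654]
ee_rot: [3.14, -0.004, -3.038]
wrist_force: [-0.5, -0.1, -0.3]
width: 0.0421
finger_force: 30.0
```

```bash
python3 - <<'E'
from look import *
for i in range(3): snapshot("wrist")
z=get_obs()["tool_pos"][2]
S=look("w3",(("cover",z-.0073),("rim",.045)))
mc(("wrist","side","scene"),"cover",z-.004)
out=[]
for c,(x,y),k in(("wrist",(316,290),75),("side",(320,318),40),("scene",(293,272),40)):
    out.append(cv2.resize(S[c]["pixels"][y-k:y+k,x-k:x+k],(266,266),interpolation=cv2.INTER_CUBIC))
cv2.imwrite("pics/g2.png",cv2.cvtColor(np.hstack(out),cv2.COLOR_RGB2BGR))
E
```

```text
10.45 [ 0.5384 -0.0504  0.0689] [-3.1414e+00  1.0000e-03 -3.0384e+00] [ 0.17 -0.27  0.18] 0.04275282487006513 [-0.198  0.149  1.617  0.     1.374 -1.872]
scene cover 0.91 [225.6 344.4] [ 0.6362 -0.2154  0.0609]
scene cover 0.53 [292.2 274.1] [ 0.5386 -0.052   0.0609]
side cover 0.77 [397.1 378.5] [ 0.5653 -0.2315  0.0609]
side cover 0.58 [315.9 317.2] [ 0.5316 -0.0516  0.0609]
wrist cover 0.78 [ 94.1 312.5] [ 0.5634 -0.1768  0.0609]
wrist cover 0.68 [314.  297.4] [ 0.5373 -0.0541  0.0609]
scene rim 0.75 [290.5 275.8] [ 0.5287 -0.0529  0.045 ]
scene rim 0.36 [205.8 308.9] [ 0.5354 -0.2286  0.045 ]
side rim 0.61 [321.6 319.9] [ 0.543  -0.0543  0.045 ]
wrist rim 0.43 [618.2 267.2] [0.5096 0.1504 0.045 ]
wrist cover 0.96 0.5376 -0.0533 axes 43.1 45.0
wrist cover 0.78 0.562 -0.1761 axes 31.7 34.7
side cover 0.84 0.5336 -0.0473 axes 29.1 42.8
side cover 0.76 0.57 -0.2328 axes 38.0 38.9
scene cover 0.59 0.6348 -0.2144 axes 37.1 42.2
```

View pics/g2.png

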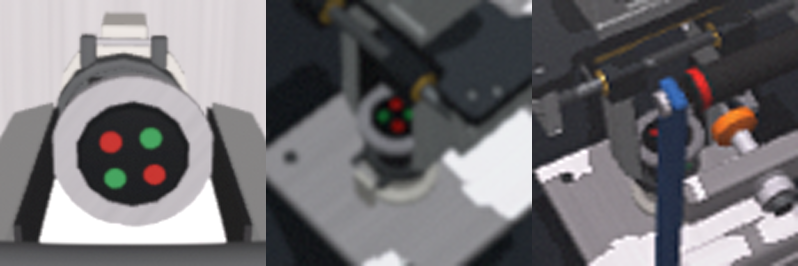

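```bash
python3 - <<'E'
from look import *
s=snapshot("wrist");o=get_obs();R,t,f=cam(s);print(s["cx"],s["cy"],f,R.round(4).tolist(),(-R.T@t-o["tool_pos"]).round(4))
off=-R.T@t-o["tool_pos"]
def circ(g,guess,r0,r1,lo,hi,sgn):
    P=[]
    for a in np.radians(np.arange(lo,hi,3)):
        rr=np.arange(r0,r1,.5);v=cv2.remap(g,(guess[0]+rr*np.cos(a)).astype(np.float32)[None],(guess[1]+rr*np.sin(a)).astype(np.float32)[None],1)[0].astype(float)
        d=sgn*np.diff(v);i=np.argmax(d)
        if d[i]>6:P.append(guess+(rr[i]+.25)*np.array([np.cos(a),np.sin(a)]))
    return np.array(P)
def fit(P):
    for _ in range(6):
        A=np.c_[2*P,np.ones(len(P))];c=np.linalg.lstsq(A,(P**2).sum(1),rcond=None)[0]
        r=np.sqrt(c[2]+c[0]**2+c[1]**2);e=abs(np.hypot(*(P-c[:2]).T)-r);P=P[e<=max(np.percentile(e,85),.0005)]
    return c[:2].round(4),round(r,4),len(P)
for n,tcp,jobs in(("w2",[.5378,-.0542,.1279],[("cover",(316,299),35,52,20,340,-1,.1235),("win",(316,300),22,40,0,360,1,.1265),("caseout",(316,254),22,40,170,370,1,.045),("bore",(316,254),15,29,170,370,1,.045)]),
                  ("w3",[.5384,-.0504,.0689],[("cover",(316,299),35,52,0,360,-1,.0645),("win",(316,300),22,40,0,360,1,.0675),("caseout",(312,283),30,52,200,340,1,.045)])):
    im=cv2.imread(f"pics/{n}.png");g=cv2.GaussianBlur(im,(0,0),.8).min(2)
    s2=dict(s);C=np.array(tcp)+off;s2["tvec"]=-R@C
    for q,c,r0,r1,lo,hi,sg,z in jobs:
        P=circ(g,np.array(c,float),r0,r1,lo,hi,sg)
        print(n,q,np.round(P.mean(0),1),fit(np.array([atz(s2,p,z,True)[:2] for p in P])))
E
```

```text
315.45458813369817 243.27377861650308 371.64829954431775 [[-0.1035, 0.9946, 0.0011], [0.966, 0.1003, 0.2384], [0.237, 0.0257, -0.9712]] [-0.069  -0.0102  0.1601]
w2 cover [308.6 298.7] (array([ 0.5392, -0.0563]), np.float64(0.0236), 46)
w2 win [315.7 300.7] (array([ 0.5366, -0.0572]), np.float64(0.0148), 120)
w2 caseout [315.6 236.9] (array([ 0.5361, -0.0571]), np.float64(0.0203), 52)
w2 bore [318.5 238.5] (array([ 0.5352, -0.0568]), np.float64(0.0191), 47)
w3 cover [313.7 285.2] (array([ 0.5384, -0.0533]), np.float64(0.0222), 51)
w3 win [315.7 300.7] (array([ 0.5372, -0.0534]), np.float64(0.0148), 120)
w3 caseout [311.3 252.2] (array([ 0.5352, -0.0565]), np.float64(0.0199), 33)
```

Request:
apply_moves:
  commands:
    - [0, 0, 0, -0.001, -0.0035, 0, 30]
    - [0, 0, 0, -0.001, -0.0035, -0.004, 30]
    - [0, 0, 0, -0.001, -0.0035, -0.008, 30]
    - [0, 0, 0, -0.001, -0.0035, -0.01, 30]
    - [0, 0, 0, -0.001, -0.0035, -0.01, 30]

```text
time: 11.6
tool_pos: [0.5368, -0.0537, 0.0577]
ee_rot: [3.141, -0.001, -3.038]
wrist_force: [0.9, 0.9, -1.0]
width: 0.0426
finger_force: 30.0
```

Request:
apply_moves:
  commands:
    - [0, 0, 0, 0, 0, -0.001, 30]
    - [0, 0, 0, 0, 0, -0.002, 30]
    - [0, 0, 0, 0, 0, -0.003, 30]
    - [0, 0, 0, 0, 0, -0.003, 30]
    - [0, 0, 0, 0, 0, -0.003, 30]

```text
time: 12.1
tool_pos: [0.5372, -0.0537, 0.0554]
ee_rot: [3.141, 0.0, -3.038]
wrist_force: [-0.9, 1.3, 1.4]
width: 0.0427
finger_force: 30.0
```

Request:
apply_moves:
  commands:
    - [0, 0, 0, 0, 0, -0.0005, 30]
    - [0, 0, 0, 0, 0, -0.001, 30]
    - [0, 0, 0, 0, 0, -0.0015, 30]
    - [0, 0, 0, 0, 0, -0.0015, 30]
    - [0, 0, 0, 0, 0, -0.0015, 30]

```text
time: 12.6
tool_pos: [0.5371, -0.0537, 0.0538]
ee_rot: [3.141, 0.0, -3.038]
wrist_force: [0.7, 1.6, 1.1]
width: 0.043
finger_force: 30.0
```

Request:
apply_moves:
  commands:
    - [0, 0, 0, 0, 0, -0.0005, 30]
    - [0, 0, 0, 0, 0, -0.001, 30]
    - [0, 0, 0, 0, 0, -0.001, 30]
    - [0, 0, 0, 0, 0, -0.001, 30]
    - [0, 0, 0, 0, 0, -0.001, 30]

```text
time: 13.1
tool_pos: [0.537, -0.0537, 0.0527]
ee_rot: [3.141, -0.0, -3.038]
wrist_force: [0.6, 1.8, 1.6]
width: 0.0425
finger_force: 30.0
```

Request:
apply_moves:
  commands:
    - [0, 0, 0, 0, 0.0006, 0, 30]
    - [0, 0, 0, 0, 0.0006, -0.0005, 30]
    - [0, 0, 0, 0, 0.0006, -0.0005, 30]
    - [0, 0, 0, 0, 0.0006, -0.0005, 30]
    - [0, 0, 0, 0, 0.0006, -0.0005, 30]

```text
time: 13.6
tool_pos: [0.537, -0.0536, 0.0523]
ee_rot: [-3.141, -0.0, -3.038]
wrist_force: [-0.3, -1.4, 1.4]
width: 0.0423
finger_force: 30.0
```

Request:
apply_moves:
  commands:
    - [0, 0, 0, 0, 0, -0.0005, 30]
    - [0, 0, 0, 0, 0, -0.0005, 30]
    - [0, 0, 0, 0, 0, -0.0005, 30]
    - [0, 0, 0, 0, 0, -0.0005, 30]
    - [0, 0, 0, 0, 0, -0.0005, 30]

```text
time: 14.1
tool_pos: [0.5371, -0.0536, 0.0521]
ee_rot: [-3.141, 0.0, -3.038]
wrist_force: [-1.4, -2.1, 3.8]
width: 0.0425
finger_force: 30.0
```

Request:
apply_moves:
  commands:
    - [0, 0, 0, 0, -0.0003, 0, 50]
    - [0, 0, 0, 0, -0.0003, 0, 60]
    - [0, 0, 0, 0, -0.0003, 0, 75]
    - [0, 0, 0, 0, -0.0003, 0, 80]
    - [0, 0, 0, 0, -0.0003, 0, 80]

```text
time: 14.6
tool_pos: [0.5369, -0.0534, 0.0515]
ee_rot: [3.141, -0.0, -3.038]
wrist_force: [-0.0, -0.6, 0.1]
width: 0.0742
finger_force: 0.0
```

Request:
apply_moves:
  commands:
    - [0, 0, 0, 0, 0, 0.005, 80]
    - [0, 0, 0, 0, 0, 0.02, 80]
    - [0, 0, 0, 0, 0, 0.05, 80]
    - [0, 0, 0, 0, 0, 0.075, 80]
    - [0, 0, 0, 0, 0, 0.075, 80]

```text
time: 15.1
tool_pos: [0.5398, -0.054, 0.1318]
ee_rot: [-3.139, 0.009, -3.038]
wrist_force: [0.3, 0.4, 0.6]
width: 0.075
finger_force: 0.0
```

```bash
python3 - <<'E'
from look import *
for i in range(3): snapshot("wrist")
S=look("w4",(("cover",.045),("press",0),("hinge",.072),("grip",.259)))
mc(("wrist","side","scene"),"cover",.049)
out=[]
for c,(x,y),k in(("wrist",(316,264),60),("side",(320,318),35),("scene",(293,278),35)):
    out.append(cv2.resize(S[c]["pixels"][y-k:y+k,x-k:x+k],(266,266),interpolation=cv2.INTER_CUBIC))
cv2.imwrite("pics/g3.png",cv2.cvtColor(np.hstack(out),cv2.COLOR_RGB2BGR))
E
```

```text
15.4 [ 0.536  -0.0533  0.125 ] [ 3.1405e+00 -3.1000e-03 -3.0384e+00] [-0.62 -0.16 -0.42] 0.0750722352980056 [-0.204  0.105  1.549  0.     1.49  -1.878]
scene cover 0.71 [290.3 280.7] [ 0.5402 -0.0579  0.045 ]
scene cover 0.67 [224.1 341.9] [ 0.6197 -0.2163  0.045 ]
side cover 0.84 [318.3 324.8] [ 0.5315 -0.0591  0.045 ]
side cover 0.58 [399.8 376.6] [ 0.5787 -0.2268  0.045 ]
wrist cover 0.78 [312.6 260.2] [ 0.5371 -0.0578  0.045 ]
wrist cover 0.69 [132.2 291. ] [ 0.5763 -0.1908  0.045 ]
scene press 0.72 [300.4 300.7] [ 0.5627 -0.0479  0.    ]
scene press 0.48 [398.7 245.9] [0.5164 0.2129 0.    ]
side press 0.97 [331.  323.1] [ 0.5719 -0.0478  0.    ]
scene hinge 0.58 [316.8 308.7] [ 0.6423 -0.0443  0.072 ]
side hinge 0.6 [358.4 283.2] [ 0.6391 -0.0453  0.072 ]
wrist hinge 0.58 [309.5 408.3] [ 0.6399 -0.0495  0.072 ]
scene grip 0.8 [322.3 251.3] [ 0.6752 -0.0444  0.259 ]
side grip 0.67 [381.4 202.3] [ 0.6784 -0.0418  0.259 ]
wrist cover 0.97 0.5363 -0.0568 axes 42.9 44.2
wrist cover 0.6 0.5748 -0.1938 axes 35.4 38.9
side cover 0.89 0.578 -0.227 axes 40.1 42.7
side cover 0.6 0.5378 -0.053 axes 42.1 46.7
scene cover 0.75 0.5347 -0.063 axes 14.9 37.2
scene cover 0.62 0.6259 -0.2148 axes 38.2 38.9
```

View pics/g3.png

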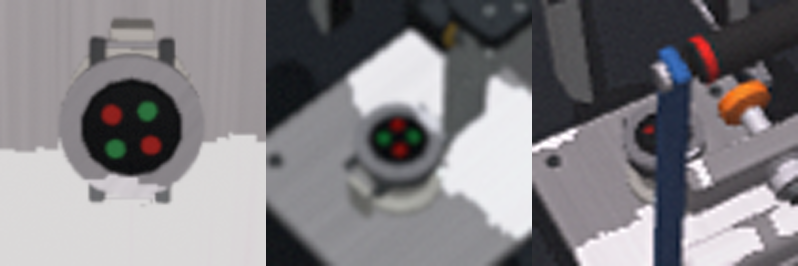

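Request:
apply_moves:
  commands:
    - [0, 0, -0.12, 0, 0, 0.047, 60]
    - [0, 0, -0.24, 0, 0, 0.094, 60]
    - [0, 0, -0.36, 0, 0, 0.141, 60]
    - [0, 0, -0.48, 0, 0, 0.188, 60]
    - [0, 0, -0.6, 0, 0, 0.235, 60]

```text
time: 16.8
tool_pos: [0.5367, -0.0534, 0.3639]
ee_rot: [3.141, 0.001, 2.64]
wrist_force: [0.5, 0.9, -0.3]
width: 0.0564
finger_force: 0.0
```

Request:
apply_moves:
  commands:
    - [0, 0, -0.13, 0.01, 0.001, 0, 60]
    - [0, 0, -0.26, 0.025, 0.003, 0, 60]
    - [0, 0, -0.39, 0.04, 0.005, 0, 60]
    - [0, 0, -0.52, 0.055, 0.006, 0, 60]
    - [0, 0, -0.65, 0.07, 0.007, 0, 60]

```text
time: 17.3
tool_pos: [0.6076, -0.0465, 0.3618]
ee_rot: [3.142, -0.0, 1.989]
wrist_force: [0.0, 0.6, 0.6]
width: 0.056
finger_force: 0.0
```

Request:
apply_moves:
  commands:
    - [0, 0, -0.11, 0.02, 0.001, 0, 60]
    - [0, 0, -0.22, 0.04, 0.003, 0, 60]
    - [0, 0, -0.321, 0.054, 0.004, 0, 60]
    - [0, 0, -0.321, 0.064, 0.005, 0, 60]
    - [0, 0, -0.321, 0.064, 0.005, 0, 60]

```text
time: 17.8
tool_pos: [0.672, -0.0414, 0.3602]
ee_rot: [-3.14, -0.0, 1.674]
wrist_force: [-0.3, 0.2, -0.4]
width: 0.0569
finger_force: 0.0
```

```bash
python3 - <<'E'
from look import *
for i in range(3): snapshot("wrist")
S=look("w5",(("grip",.259),("handle",.259)))
mc(("wrist",),"handle",.262)
rs=[]
for c in("side","scene"):
    for q in("grip","handle"):
        r=place_of(c,q)
        if r and r[0]["score"]>.5: rs.append(ray(S[c],r[0]["pixel"]))
print(len(rs),tri(rs))
E
```

```text
18.1 [ 0.6705 -0.0416  0.3625] [3.1408e+00 2.0000e-04 1.6737e+00] [-0.72  0.51 -0.92] 0.05616477605991918 [-0.146  0.402  0.715 -0.     2.024 -0.249]
scene grip 0.71 [322.8 248.7] [ 0.6707 -0.0416  0.259 ]
side grip 0.97 [381.7 200. ] [ 0.6827 -0.0378  0.259 ]
scene handle 0.58 [323.1 246.7] [ 0.6672 -0.0395  0.259 ]
side handle 0.6 [379.7 202.2] [ 0.6763 -0.0398  0.259 ]
wrist handle 0.91 [320.2 248.9] [ 0.6735 -0.0441  0.259 ]
wrist handle 0.75 0.6714 -0.0448 axes 18.1 107.8
4 [ 0.67450008 -0.04316628  0.26527082]
```

View pics/w5.png

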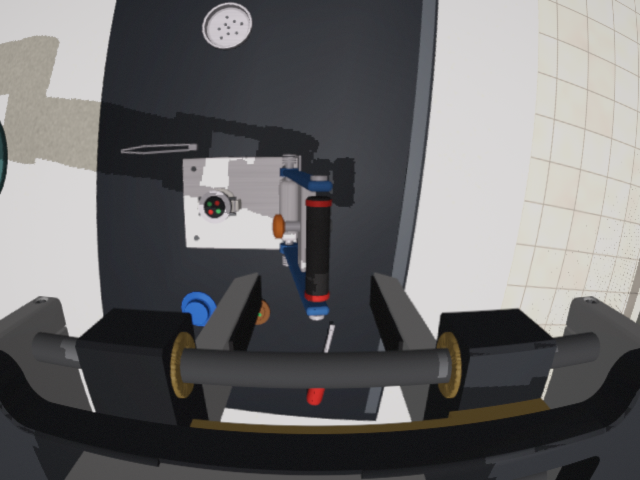

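Request:
apply_moves:
  commands:
    - [0, 0, 0, 0.001, -0.001, -0.04, 60]
    - [0, 0, 0, 0.001, -0.001, -0.07, 60]
    - [0, 0, 0, 0.001, -0.001, -0.09, 60]
    - [0, 0, 0, 0.001, -0.001, -0.1, 60]
    - [0, 0, 0, 0.001, -0.001, -0.1, 60]

```text
time: 19.2
tool_pos: [0.6715, -0.0424, 0.2599]
ee_rot: [-3.138, -0.001, 1.674]
wrist_force: [0.3, -0.1, -0.0]
width: 0.0566
finger_force: 0.0
```

Request:
apply_moves:
  commands:
    - [0, 0, 0, 0, 0, 0, 40]
    - [0, 0, 0, 0, 0, 0, 30]
    - [0, 0, 0, 0, 0, 0, 20]
    - [0, 0, 0, 0, 0, 0, 8]
    - [0, 0, 0, 0, 0, 0, 8]

```text
time: 19.7
tool_pos: [0.6722, -0.0426, 0.2623]
ee_rot: [3.141, 0.0, 1.674]
wrist_force: [-0.6, 0.3, -0.6]
width: 0.0197
finger_force: 0.0
```

Request:
apply_moves:
  commands:
    - [0, 0, 0, 0, 0, 0, 8]
    - [0, 0, 0, 0, 0, 0, 8]
    - [0, 0, 0, 0, 0, 0, 8]
    - [0, 0, 0, 0, 0, 0, 8]
    - [0, 0, 0, 0, 0, 0, 8]

```text
time: 20.2
tool_pos: [0.6722, -0.0426, 0.2622]
ee_rot: [3.141, 0.0, 1.674]
wrist_force: [-0.4, -0.4, 2.5]
width: 0.0171
finger_force: 30.0
```

```bash
python3 - <<'E'
import numpy as np
ph=np.radians(np.r_[np.arange(-10,86,4)])
P=lambda p:np.array([-.19*np.sin(p)*.995,-.19*np.sin(p)*.1,.19*np.cos(p)])
a=-10
for k in range(5):
    b=[a+4*(i+1) for i in range(5)] if a<70 else [a+3,a+6,a+9,a+12,a+12]
    print(a,[list((P(np.radians(x))-P(np.radians(a))).round(4)) for x in b]); a=b[-1]
E
```

```text
-10 [[np.float64(-0.0131), np.float64(-0.0013), np.float64(0.0018)], [np.float64(-0.0262), np.float64(-0.0026), np.float64(0.0028)], [np.float64(-0.0394), np.float64(-0.004), np.float64(0.0028)], [np.float64(-0.0526), np.float64(-0.0053), np.float64(0.0018)], [np.float64(-0.0657), np.float64(-0.0066), np.float64(0.0)]]
10 [[np.float64(-0.0129), np.float64(-0.0013), np.float64(-0.0028)], [np.float64(-0.0256), np.float64(-0.0026), np.float64(-0.0064)], [np.float64(-0.038), np.float64(-0.0038), np.float64(-0.0109)], [np.float64(-0.05), np.float64(-0.005), np.float64(-0.0163)], [np.float64(-0.0617), np.float64(-0.0062), np.float64(-0.0226)]]
30 [[np.float64(-0.0112), np.float64(-0.0011), np.float64(-0.007)], [np.float64(-0.0219), np.float64(-0.0022), np.float64(-0.0148)], [np.float64(-0.032), np.float64(-0.0032), np.float64(-0.0233)], [np.float64(-0.0415), np.float64(-0.0042), np.float64(-0.0326)], [np.float64(-0.0503), np.float64(-0.0051), np.float64(-0.0424)]]
50 [[np.float64(-0.0081), np.float64(-0.0008), np.float64(-0.0105)], [np.float64(-0.0155), np.float64(-0.0016), np.float64(-0.0214)], [np.float64(-0.0221), np.float64(-0.0022), np.float64(-0.0329)], [np.float64(-0.0279), np.float64(-0.0028), np.float64(-0.0448)], [np.float64(-0.0328), np.float64(-0.0033), np.float64(-0.0571)]]
70 [[np.float64(-0.0031), np.float64(-0.0003), np.float64(-0.0094)], [np.float64(-0.0058), np.float64(-0.0006), np.float64(-0.019)], [np.float64(-0.0079), np.float64(-0.0008), np.float64(-0.0287)], [np.float64(-0.0096), np.float64(-0.001), np.float64(-0.0385)], [np.float64(-0.0096), np.float64(-0.001), np.float64(-0.0385)]]
```

Request:
apply_moves:
  commands:
    - [0, 0, 0, -0.0131, -0.0013, 0.0018, 8]
    - [0, 0, 0, -0.0262, -0.0026, 0.0028, 8]
    - [0, 0, 0, -0.0394, -0.004, 0.0028, 8]
    - [0, 0, 0, -0.0526, -0.0053, 0.0018, 8]
    - [0, 0, 0, -0.0657, -0.0066, 0, 8]

```text
time: 20.7
tool_pos: [0.6066, -0.0483, 0.2627]
ee_rot: [3.138, -0.001, 1.675]
wrist_force: [2.0, 2.6, 2.5]
width: 0.0174
finger_force: 30.0
```

Request:
apply_moves:
  commands:
    - [0, 0, 0, -0.0129, -0.0013, -0.0028, 8]
    - [0, 0, 0, -0.0256, -0.0026, -0.0064, 8]
    - [0, 0, 0, -0.038, -0.0038, -0.0109, 8]
    - [0, 0, 0, -0.05, -0.005, -0.0163, 8]
    - [0, 0, 0, -0.0617, -0.0062, -0.0226, 8]

```text
time: 21.2
tool_pos: [0.5445, -0.0538, 0.2404]
ee_rot: [3.139, -0.003, 1.675]
wrist_force: [-0.6, 4.4, 5.5]
width: 0.0172
finger_force: 30.0
```

Request:
apply_moves:
  commands:
    - [0, 0, 0, -0.0112, 0, -0.007, 8]
    - [0, 0, 0, -0.0219, -0.001, -0.0148, 8]
    - [0, 0, 0, -0.032, -0.002, -0.0233, 8]
    - [0, 0, 0, -0.0415, -0.003, -0.0326, 8]
    - [0, 0, 0, -0.0503, -0.0038, -0.0424, 8]

```text
time: 21.7
tool_pos: [0.4935, -0.0582, 0.1978]
ee_rot: [3.141, -0.002, 1.674]
wrist_force: [-2.8, 2.2, 5.8]
width: 0.0171
finger_force: 30.0
```

Request:
apply_moves:
  commands:
    - [0, 0, 0, -0.0081, -0.0005, -0.0105, 8]
    - [0, 0, 0, -0.0155, -0.001, -0.0214, 8]
    - [0, 0, 0, -0.0221, -0.0017, -0.0329, 8]
    - [0, 0, 0, -0.0279, -0.0022, -0.0448, 8]
    - [0, 0, 0, -0.0328, -0.0027, -0.0571, 8]

```text
time: 22.2
tool_pos: [0.4601, -0.0611, 0.1398]
ee_rot: [-3.14, -0.002, 1.674]
wrist_force: [-4.2, 1.8, 3.9]
width: 0.0169
finger_force: 30.0
```

Request:
apply_moves:
  commands:
    - [0, 0, 0, -0.0035, -0.0003, -0.0094, 8]
    - [0, 0, 0, -0.0065, -0.0006, -0.019, 8]
    - [0, 0, 0, -0.0088, -0.0008, -0.0287, 8]
    - [0, 0, 0, -0.0106, -0.001, -0.0385, 8]
    - [0, 0, 0, -0.0106, -0.001, -0.0385, 8]

```text
time: 22.7
tool_pos: [0.4504, -0.062, 0.0998]
ee_rot: [-3.141, -0.002, 1.674]
wrist_force: [-1.6, 5.7, 3.6]
width: 0.017
finger_force: 30.0
```

```bash
python3 - <<'E'
from look import *
print(get_obs()["tool_pos"])
rs={}
for q in("grip","hinge","foot"):
    R=[]
    for c in("side","scene"):
        s=snapshot(c); r=place_of(c,q)
        if r: print(c,q,r[0]["score"],np.round(r[0]["pixel"],1)); R.append(ray(s,r[0]["pixel"]))
    if len(R)>1: print(q,tri(R))
print(get_obs()["wrist_force"])
E
```

```text
[ 0.45043685 -0.06199124  0.09979912]
side grip 0.95 [282.3 330.9]
scene grip 0.6 [271.8 234.4]
grip [ 0.45333619 -0.05978478  0.09855183]
side hinge 0.79 [358.8 281.1]
scene hinge 0.75 [317.6 305.7]
hinge [ 0.64050742 -0.04289363  0.07651248]
side foot 0.6 [318.7 317.7]
scene foot 0.41 [292.6 274.7]
foot [ 0.53706921 -0.05176842  0.05593695]
[-2.75834098  5.21663945  5.03317238]
```

Request:
apply_moves:
  commands:
    - [0, 0, 0, -0.0003, 0.001, -0.003, 8]
    - [0, 0, 0, -0.0006, 0.001, -0.006, 8]
    - [0, 0, 0, -0.001, 0.001, -0.009, 8]
    - [0, 0, 0, -0.001, 0.001, -0.01, 8]
    - [0, 0, 0, -0.001, 0.001, -0.01, 8]

```text
time: 23.8
tool_pos: [0.4495, -0.062, 0.091]
ee_rot: [-3.141, 0.0, 1.674]
wrist_force: [-3.2, 2.5, 4.4]
width: 0.0169
finger_force: 30.0
```

```bash
cat > f.py <<'E'
from look import *
F=[];Z=[]
for i in range(6):
    s=snapshot("side");o=get_obs();F.append(o["wrist_force"]);Z.append(o["tool_pos"])
print(o["time"],np.mean(F,0).round(2),np.mean(Z,0).round(4))
E
python3 f.py
```

```text
24.1 [-4.83  1.72  4.47] [ 0.4496 -0.062   0.0912]
```

Request:
apply_moves:
  commands:
    - [0, 0, 0, -0.0005, 0, -0.001, 8]
    - [0, 0, 0, -0.001, 0, -0.002, 8]
    - [0, 0, 0, -0.001, 0, -0.003, 8]
    - [0, 0, 0, -0.001, 0, -0.004, 8]
    - [0, 0, 0, -0.001, 0, -0.004, 8]

```text
time: 24.6
tool_pos: [0.4492, -0.062, 0.0873]
ee_rot: [3.141, 0.0, 1.674]
wrist_force: [-2.3, 1.7, 4.6]
width: 0.0174
finger_force: 30.0
```

```bash
python3 f.py
```

```text
24.9 [-2.31  1.14  3.96] [ 0.4492 -0.062   0.0874]
```

Request:
apply_moves:
  commands:
    - [0, 0, 0, -0.0002, 0, -0.001, 8]
    - [0, 0, 0, -0.0002, 0, -0.002, 8]
    - [0, 0, 0, -0.0002, 0, -0.002, 8]
    - [0, 0, 0, -0.0002, 0, -0.002, 8]
    - [0, 0, 0, -0.0002, 0, -0.002, 8]

```text
time: 25.4
tool_pos: [0.4492, -0.062, 0.0862]
ee_rot: [3.14, 0.001, 1.674]
wrist_force: [-4.2, 1.1, 8.0]
width: 0.0173
finger_force: 30.0
```

```bash
python3 f.py
```

```text
25.7 [-3.7  1.1  8.2] [ 0.4492 -0.062   0.0862]
```

Request:
apply_moves:
  commands:
    - [0, 0, 0, -0.0002, 0, -0.001, 8]
    - [0, 0, 0, -0.0002, 0, -0.002, 8]
    - [0, 0, 0, -0.0002, 0, -0.002, 8]
    - [0, 0, 0, -0.0002, 0, -0.002, 8]
    - [0, 0, 0, -0.0002, 0, -0.002, 8]

```text
time: 26.2
tool_pos: [0.4491, -0.062, 0.0844]
ee_rot: [3.14, 0.001, 1.674]
wrist_force: [-2.2, 1.7, 9.1]
width: 0.0172
finger_force: 30.0
```

```bash
python3 f.py
```

```text
26.5 [-3.42  1.01  8.72] [ 0.4491 -0.062   0.0844]
```

Request:
apply_moves:
  commands:
    - [0, 0, 0, -0.0004, 0, -0.002, 8]
    - [0, 0, 0, -0.0006, 0, -0.004, 8]
    - [0, 0, 0, -0.0008, 0, -0.006, 8]
    - [0, 0, 0, -0.0008, 0, -0.008, 8]
    - [0, 0, 0, -0.0008, 0, -0.009, 8]

```text
time: 27.0
tool_pos: [0.4489, -0.062, 0.076]
ee_rot: [3.139, 0.001, 1.674]
wrist_force: [-3.0, 1.6, 12.1]
width: 0.0171
finger_force: 30.0
```

```bash
python3 f.py; python3 - <<'E'
from look import *
out=[]
for c,(x,y),k in(("side",(320,310),50),("scene",(295,265),50)):
    s=snapshot(c)
    r=place_of(c,"foot");g=place_of(c,"grip");print(c,[(a["score"],np.round(a["pixel"],1)) for a in r[:1]+g[:1]])
    out.append(cv2.resize(s["pixels"][y-k:y+k,x-k:x+k],(400,400),interpolation=cv2.INTER_CUBIC))
cv2.imwrite("pics/g4.png",cv2.cvtColor(np.hstack(out),cv2.COLOR_RGB2BGR))
E
```

```text
27.3 [-3.58  1.67 10.92] [ 0.4489 -0.062   0.0761]
side [(0.66, array([317.9, 320.6])), (0.56, array([285.3, 341.2]))]
scene [(0.49, array([291.1, 280.7])), (0.56, array([272.1, 239.7]))]
```

View pics/g4.png

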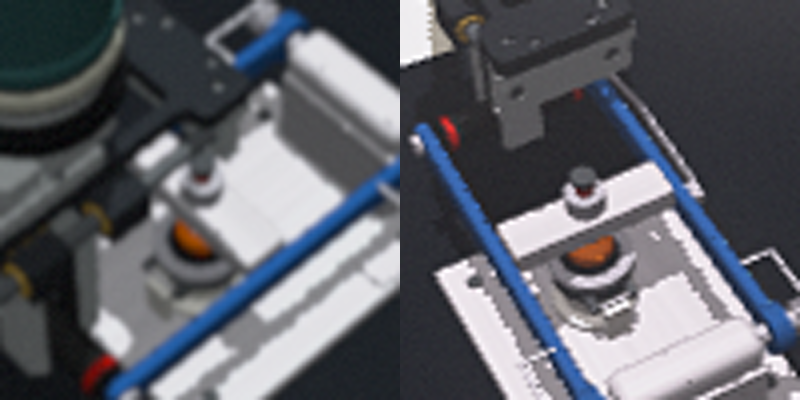

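```bash
python3 -c "
from bench import *
print(close_job())"
```

```text
the job is handed in; nothing more can be done
None
```

The watch back is seated on the case and looked level in the close-ups. The yoke is held down with the plunger about 5.6 mm in and a steady 11 N at the bar, and the job was handed in at about 27 s; no verdict came back.

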